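# Unlock the slide shaker and set its speed

## Task

Get the shaker ready for a run: draw the lock pin out of the platform's bore and park it in the keeper bracket on the shaker's side, its neck fully home in the slot and its collar resting flat on the plate behind the raised lip. Also turn the speed selector so that it clicks in with its pointer at the two-dot mark. Do not disturb the things standing around the shaker.

Things in the scene. Friction and masses are not known exactly. Their poses are not given: they have to be found in the camera images.
- shaker: Off-white laboratory shaker fixed to the bench, 270 (x) by 260 (y) mm. Origin on the bench under its centre; x points from its front (near the robot) to its back, y to its left, z up. Its front third (x -140 to -40) is a low deck, 62 mm above the bench, carrying boss, lock pin and selector; the platform lies behind it. Pin and selector may be handled in either order.
- platform_mid (a point): Middle of the platform's black mat, 104 mm above the bench; axes as the shaker's. Aluminium platform 176 (x) by 250 (y) mm; rails at its sides and back rise to 116 mm. Once unlocked it can be pushed 10 mm along y against a soft spring. Its tab, 36 mm wide and 6 mm thick, reaches forward over the deck and holds the bush of the lock pin.
- lock_pin: Upright round steel pin, about 75 g, at the start fully down in the bore. Origin on its axis at the collar's underside, z up. Above: collar 22 mm diameter (z 0 to 5 mm), dark knurled grip 18 mm diameter (z 5 to 39 mm). Below: slim neck 7 mm diameter (z -14 to 0 mm), shank 10 mm diameter down to the tip (z -44 mm). It fits loosely and draws straight up almost without force.
- bore (a point): Centre of the top face of the steel guide bush (26 mm outside), 115 mm above the bench, on which the pin's collar rests at the start. The bore, 11.5 mm wide, runs straight down through bush and tab into the boss on the deck (34 mm round). The pin must rise 44 mm to be free. Axes as the shaker's.
- notch (a point): Centre of the parked pin's collar underside: on the keeper bracket's top face, 100 mm above the bench, at the closed end of its slot. Axes as the shaker's. Bracket: level steel plate on the shaker's left side wall, 6 mm thick, 50 (x) by 52 (y) mm, free below. Slot along x, 8.5 mm wide: it takes the pin's neck, not shank or collar. Neck touching the slot's end: pin 0.8 mm beyond (+x) this point.
- slot_mouth (a point): Middle of the slot's mouth at the plate's front edge, on its top face, 24 mm in front (-x) of the notch point. Axes as the shaker's. The slot is open only here: 20 mm wide, narrowing to 8.5 mm within 10 mm. The pin is slid in here towards +x, collar above the plate and shank below it.
- lip (a point): Top of the raised lip, 3 mm above the plate, on the slot's centre line, 14.5 mm in front of the notch point. The lip, 5 mm thick in x, stands on both sides of the slot from 6.5 to 26 mm off its centre line. The collar passes over it (underside 3 to 8 mm above the plate) and is let down behind it once the pin is less than 3 mm short of the notch point. Axes as the shaker's.
- selector_grip (a point): On the axis of the selector, a black bar knob on the deck, at the height to grip it, 90 mm above the bench. Bar 42 mm long, 13 mm wide, from 69 to 95 mm above the bench, on a round skirt 46 mm across, top 69 mm above the bench. x points along the bar to the pointer end, which has a nose and a white line; z up.
- selector (a joint): Selector angle in rad, growing clockwise from above. Spring detents every 0.628 rad, about 0.1 N m to turn: 0 ring mark (stop), 0.628 one dot, 1.257 two dots, 1.885 three dots (end). At 0 the pointer stands 0.942 rad anticlockwise of the shaker's +x, at two dots 0.314 rad clockwise of it. It starts at the ring or one dot. Let go within 0.2 rad of a mark, it clicks to it.
- two_dots (a point): The two-dot mark on the deck, 62 mm above the bench, 37 mm from the selector's axis: two black dots of 6 mm side by side. Round the far side of the selector stand, from left to right, a ring, one dot, two dots and three dots. Axes as the shaker's.
- mouse: Black and grey computer mouse, 104 x 60 mm, 32 mm high; origin centre of its underside. Leave alone.
- stain_jar: Closed amber glass jar, 58 mm diameter, 95 mm high; origin centre of its underside. Leave alone.
- slide_box: Flat closed slide box, grey with white lid, 84 x 98 mm, 35 mm high; origin centre of its underside. Leave alone.
- sample_pot: White closed sample pot, up to 66 mm diameter, 74 mm high; origin centre of its underside. Leave alone.
Things that resemble listed ones, but are neither listed nor needed, are in the scene too. Of the things shaped like the lock_pin, the steel one is meant.

How it is judged (in metres and radians):
On the way, in this order (a step that is already met when the one before it is completed fails the run):
1. the pin is drawn out of the bore and clear of it (horizontal distance between lock_pin and bore above 0.03 m and height (world z) of lock_pin above 0.08 m), for 0.1 s.
2. the pin is parked and let go: neck home in the slot, collar flat on the bracket behind the lip (horizontal distance between lock_pin and notch below 0.006 m and z of lock_pin in the frame of notch between -0.002 and 0.002 m and angle between lock_pin's own z axis and vertical below 0.08 rad and contact force between the fingers and lock_pin below 0.1 N), for 0.2 s.
At the end, for the whole second after the job is handed in: The lock pin hangs still and upright (within 0.08 rad) in the keeper bracket: collar on the plate (within 2 mm in height), axis within 6 mm of the slot's end point. The selector rests at the two-dot mark, within 0.12 rad of 1.257 (horizontal distance between lock_pin and notch below 0.006 m and z of lock_pin in the frame of notch between -0.002 and 0.002 m and angle between lock_pin's own z axis and vertical below 0.08 rad and linear speed of lock_pin below 0.02 m/s and value of joint selector between 1.137 and 1.377 rad and velocity of joint selector between -0.1 and 0.1 rad/s); the robot touches nothing.
It fails at once if the mouse is pushed more than 20 mm (distance of mouse from where it was at the start of the episode above 0.02 m).
It fails at once if the stain jar is pushed more than 20 mm (distance of stain_jar from where it was at the start of the episode above 0.02 m).
It fails at once if the slide box is pushed more than 20 mm (distance of slide_box from where it was at the start of the episode above 0.02 m).
It fails at once if the sample pot is pushed more than 20 mm (distance of sample_pot from where it was at the start of the episode above 0.02 m).
It also fails if it takes over 53 s, if anything falls off the work surface, if the arm or the gripper's body presses on something with over 40 N, if the wrist force passes 120 N, or if a joint passes its speed limit or range.

## Robot

A 6-joint arm with a two-finger parallel gripper is mounted at the origin on the work surface. World frame = base frame: x ahead of the robot, y to its left, z up, the work surface at z = 0. Lengths are in mm, angles in rad, forces in N, time in s.
With the tool pointing down it reaches from about 250 to 775 mm from the base axis. Payload 4 kg.
Tool frame: the origin (TCP) lies at the very end of the fingers, on their centre line; the grasp point (between the pads) lies bot.pinch_z behind it (bot.pinch_z is the distance from the TCP to the grasp point, in mm); z points along the fingers, y is the direction in which the jaws open and shut (so a half turn about z gives the same grasp; the last joint's range is limited). The gripper opens to 85 mm and grips with 20 to 120 N. Pads are 22 mm wide; open, the fingers measure 114 mm over their backs; the gripper's body (76 mm by 85 mm) begins 54 mm behind the grasp point. The pads swing forward as they close: fully open they stand 13 mm farther back than shut.
Start: joints at [-1.303, 0.087, 1.371, -0, 1.684, -0.103], TCP at [199.297, -512.641, 205.841] pointing down, gripper open.
Joint ranges: [-3.1, 3.1], [-0.76, 2.03], [0.27, 2.55], [-1.08, 4.22], [0.17, 2.65], [-2.57, 2.57]. Speed limits (rad/s): [2.79, 2.79, 3.14, 3.14, 3.14, 3.14].

## Interface

Orientations are given as a unit quaternion [w, x, y, z].
In Python, from station import bot, vision gives the robot as it stands.
- The arm moves only by the shell command python3 -m inch 'ROWS' [OPENING] [FORCE]. ROWS is JSON, a list that holds one entry, the list of rows, each a list of 6 numbers: the shift along the tool's x, y, z in mm, then the turn, a rotation vector about the tool's x, y, z in degrees. In form: [[[dx, dy, dz, ax, ay, az], ...]]. A call has 1 to 8 rows; each row is the pose to reach, as a shift and turn from the pose commanded when the call began, along the tool's axes at that moment; what a row does not reach only later rows make up. A row lasts 1/10 s, in which the tool goes at most 50 mm and 8.59 degrees, less where a joint would pass 70% of its speed; a pose out of reach is approached as far as the arm can. A call with a gripper value outside its range is refused whole. OPENING is the opening, from 0 (shut) to 1 (fully open), set as the call begins (- or left out, the last holds). The fingers move at their own pace and stop on an object; FORCE is the grip in N (left out, the last holds). Time passes only in rows, so rows that repeat a pose let the fingers close. It gives the time, the measured TCP pose, the force and the opening at its end, in the units of the state.
- bot.get_state(): the state, without advancing time (a new reading comes with each control period).
- vision.snapshot(name): name is "side" or "top"; returns the picture (480x640x3 uint8, blue, green, red); there is no depth.
- vision.camera_info(name): a dict with "mtx" (3x3 intrinsics, pixels), "k1" (the pictures are not rectified: a ray, as slopes to the right and down, at radius r is drawn at 1 + k1 r^2 times it, then the intrinsics apply), "rvec" (rotation vector, rad) and "tvec" (3), from world to camera coordinates, as OpenCV has them. Camera axes: x right, y down, z forward; pixel columns grow to the right and rows downward; lengths in mm; the calibration is good to about 2 mm. A picture is of the moment at which its call begins. camera_info takes no time and is no camera call.
- bot.close_job(): hands the job in, once; it reports no verdict.
The state is a dict: "clock": time; "qpos": joint angles; "joint_velocities": joint speeds; "joint_efforts": joint torques, N m; "tcp_pos": TCP position; "orientation": TCP orientation; "contact_force": force on the tool from outside, world axes, zero at the start; "ft_torque": the same for the moment, N m; "grip_width": opening from 0.0 (shut) to 1.0 (fully open).
Only numpy, scipy, OpenCV 4.12 (cv2) and the standard library are available. Lean on these libraries where they do the work, as an engineer would, in place of code of your own. Each camera call takes 0.05 s, during which the arm holds its last target. There are 200 camera calls.

## Working session

There is one attempt and no reset: what is moved stays moved. The work goes in short steps, Python scripts to look and compute and a shell command to move; the robot and the scene stay as the last step left them, time stands still between calls to the robot, and variables do not carry over. Pictures are saved under pics/ and viewed, about 8 in all and at most 12, crops included, and the job is handed in when it is done.

```bash
ls; mkdir -p pics
python3 - <<'E'
from station import bot, vision
import cv2
for n in("top","side"):
    cv2.imwrite(f"pics/{n}0.png",vision.snapshot(n)); print(n,vision.camera_info(n))
print(bot.get_state(), bot.pinch_z)
E
```

```text
pics
top {'mtx': array([[443.65469512,   0.        , 316.88128468],
       [  0.        , 443.65469512, 241.88377724],
       [  0.        ,   0.        ,   1.        ]]), 'k1': -0.08983349718591872, 'rvec': array([ 2.19059152, -2.13375441,  0.12248536]), 'tvec': array([ 28.74622864, 555.0784658 , 797.94144654])}
side {'mtx': array([[551.84177451,   0.        , 308.75731208],
       [  0.        , 551.84177451, 225.71350505],
       [  0.        ,   0.        ,   1.        ]]), 'k1': 0.011798483231171579, 'rvec': array([ 0.95154796, -2.35343634,  1.1912643 ]), 'tvec': array([417.56244243, 295.77765874, 663.27414864])}
{'clock': 0.1, 'qpos': array([-1.30310726e+00,  8.78730526e-02,  1.37210526e+00,  1.18150903e-05,
        1.68360177e+00, -1.03085698e-01]), 'joint_velocities': array([-1.28429828e-03, -1.92130414e-03, -2.87692018e-03, -5.97639687e-04,
        5.49955143e-04, -1.32886702e-05]), 'joint_efforts': array([ 2.20361937e-03, -3.53015113e+01, -3.14219141e+01, -1.44678743e-04,
        7.87980709e-03, -1.34501072e-06]), 'tcp_pos': array([ 199.16015591, -512.14026271,  204.75953857]), 'orientation': array([-9.90831989e-04,  9.82864313e-01,  1.84327847e-01, -7.58411675e-05]), 'contact_force': array([-1.03772682, -0.0687191 ,  0.51176962]), 'ft_torque': array([0.0080755 , 0.00615978, 0.04171567]), 'grip_width': 0.9948807657566465} 18.700000000000003
```

View pics/top0.png

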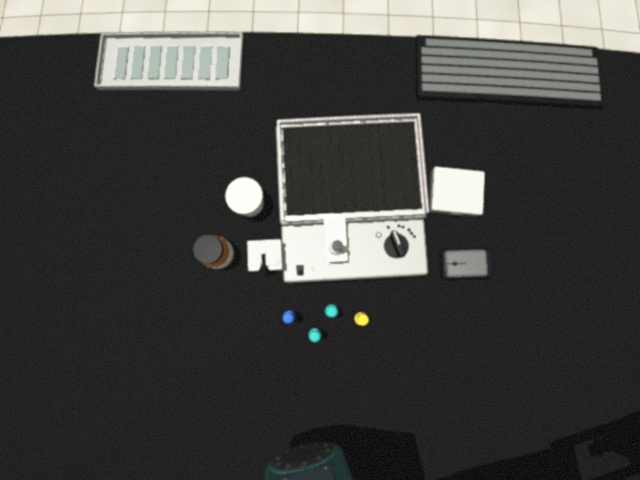

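View pics/side0.png

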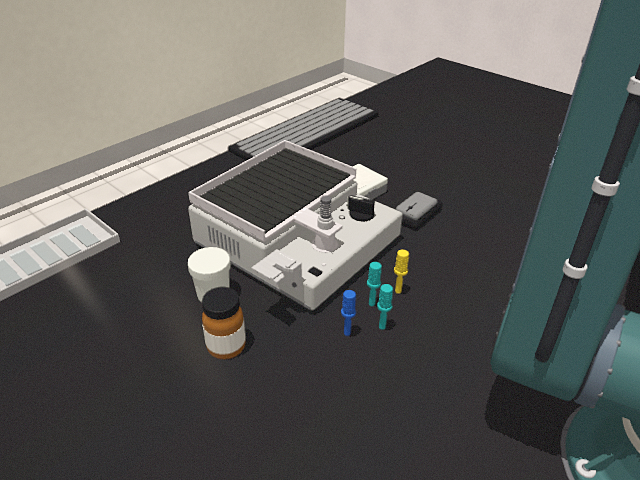

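The top view shows the pin at about (339,247), the selector at (397,245) and the bracket at (264,256) with its slot opening downward. The jar is at (212,251), the pot at (244,196), and coloured decoy pins stand in front. The side view shows the pin at (325,212) and the bracket at (285,268). I'll zoom in next.

```bash
cat > h.py <<'E'
import numpy as np, cv2
from station import bot, vision
from scipy.spatial.transform import Rotation as R
def cam(n):
    c=vision.camera_info(n); r=cv2.Rodrigues(c["rvec"])[0]; return c,r,np.array(c["tvec"]).ravel()
def ray(n,uv):
    c,r,t=cam(n); K=c["mtx"]
    p=cv2.undistortPoints(np.array([[uv]],float),K,np.array([c["k1"],0,0,0,0]))[0,0]
    return -r.T@t, r.T@np.array([p[0],p[1],1])
def onz(n,uv,z):
    o,d=ray(n,uv); return o+d*(z-o[2])/d[2]
def proj(n,P):
    c,r,t=cam(n); return cv2.projectPoints(np.array([P],float),c["rvec"],c["tvec"],c["mtx"],np.array([c["k1"],0,0,0,0]))[0].ravel()
def two(uvt,uvs):
    o1,d1=ray("top",uvt);o2,d2=ray("side",uvs)
    s=np.linalg.lstsq(np.c_[d1,-d2],o2-o1,rcond=None)[0]
    a=o1+d1*s[0];b=o2+d2*s[1]; return (a+b)/2,np.linalg.norm(a-b)
def crop(n,name,x0,y0,w,h,f):
    im=vision.snapshot(n); cv2.imwrite("pics/full_"+name,im)
    cv2.imwrite("pics/"+name,cv2.resize(im[y0:y0+h,x0:x0+w],None,fx=f,fy=f,interpolation=cv2.INTER_CUBIC))
E
python3 - <<'E'
from h import *
a=cv2.imread("pics/top0.png")[200:300,235:435]; b=cv2.imread("pics/side0.png")[180:320,230:430]
cv2.imwrite("pics/c1.png",cv2.resize(a,None,fx=4,fy=4,interpolation=cv2.INTER_CUBIC))
cv2.imwrite("pics/c2.png",cv2.resize(b,None,fx=4,fy=4,interpolation=cv2.INTER_CUBIC))
for n in("top","side"): print(n,ray(n,(320,240)))
E
```

```text
top (array([459.82359419,  41.43967736, 855.85864272]), array([ 0.1180813 , -0.0046434 , -0.99302703]))
side (array([ 52.53825017, 549.14719643, 630.43834108]), array([ 0.53270012, -0.58375581, -0.61363262]))
```

View pics/c1.png

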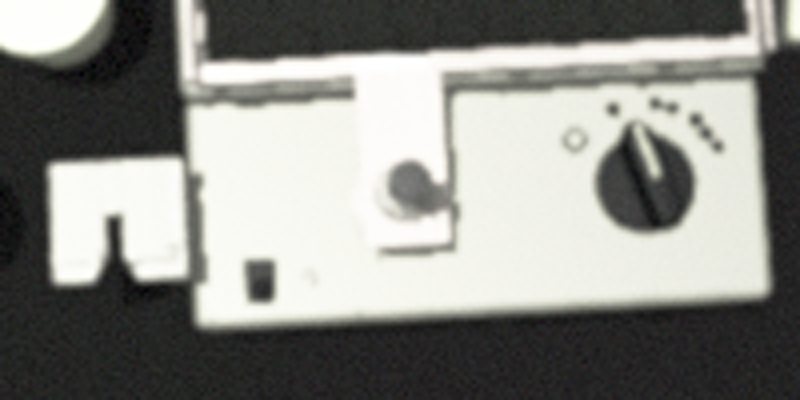

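View pics/c2.png

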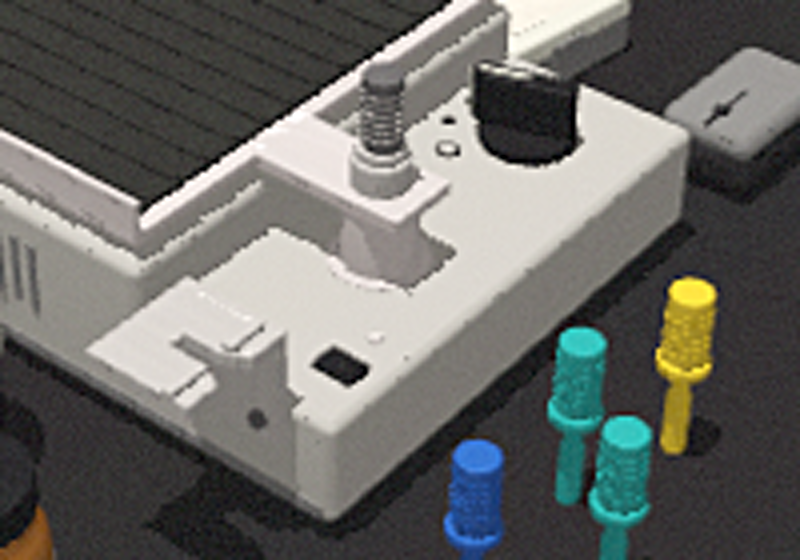

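The top crop shows the grip top at (410,182), slot end at (113,215) and plate front edge at (53,285) to (190,278). The knob axis is at (645,183) and points at one dot, with the two dots at (663,105). The side crop shows the pin top at (385,72). These now go into world coordinates.

Run:
```python
from h import *
T=lambda x,y:(235+(x+.5)/4-.5,200+(y+.5)/4-.5)
S=lambda x,y:(230+(x+.5)/4-.5,180+(y+.5)/4-.5)
np.set_printoptions(precision=1,suppress=True)
a=onz("top",T(197,327),60);b=onz("top",T(770,297),60);e=a-b
print("front",a,b,np.linalg.norm(e), "yaw",np.arctan2(-e[0],e[1]))
print("pin top",two(T(410,182),S(385,72)),onz("top",T(410,182),154),onz("side",S(385,72),154))
print("collar top side c(382,158)",onz("side",S(382,158),120))
for nm,p in dict(slotend=(113,215),bl=(48,163),br=(183,157),fl=(53,285),fr=(190,278)).items(): print(nm,onz("top",T(*p),100))
for nm,p in dict(slotend=(181,341),backleft=(90,350),backright=(190,280)).items(): print(nm,onz("side",S(*p),100))
print("skirt",onz("top",T(645,183),75),"dots",onz("top",T(663,105),62),"ring",onz("top",T(574,140),62),onz("side",S(447,149),62),onz("top",T(613,109),62))
print("knob top pointer/line ends",onz("top",T(635,124),95),onz("top",T(657,176),95))
s=onz("side",S(527,72),95);print("knob top side",s)
for nm,p,z in (("jar",(212,247),95),("pot",(244,194),74),("yellow",(362,319),60),("blue",(289,316),60),("c1",(332,311),60)): print(nm,onz("top",p,z))
```

```text
front [478.2 100.4  60. ] [ 498.1 -156.9   60. ] 258.0555800079433 yaw 0.0771252854288241
pin top (array([535.1,  10. , 153. ]), np.float64(2.06720697475101)) [535.8  10.7 154. ] [533.3  10.5 154. ]
collar top side c(382,158) [526.6  18.4 120. ]
slotend [524.1 135.1 100. ]
bl [545.7 164.  100. ]
br [549.9 106.  100. ]
fl [493.4 159.6 100. ]
fr [498.  101.2 100. ]
slotend [520.  134.8 100. ]
backleft [540.3 161.6 100. ]
backright [543.7 107.8 100. ]
skirt [546.6 -97.1  75. ] dots [ 583.9 -107.4   62. ] ring [566.8 -67.1  62. ] [564.4 -67.   62. ] [581.4 -84.7  62. ]
knob top pointer/line ends [570.  -89.1  95. ] [547.6 -98.8  95. ]
knob top side [548.  -99.7  95. ]
jar [533.2 224.6  95. ]
pot [632.7 176.8  74. ]
yellow [415.1 -40.5  60. ]
blue [417.1  89.3  60. ]
c1 [427.9  13.1  60. ]
```

```bash
cat >> h.py <<'E'
def row(target,yaw=None):
    "row (tool axes) to bring measured TCP to target; yaw = wanted world angle of tool x; also levels the tool"
    s=bot.get_state(); q=s["orientation"]; r=R.from_quat([q[1],q[2],q[3],q[0]])
    d=r.inv().apply(np.array(target)-s["tcp_pos"]); x=r.as_matrix()[:,0]
    y0=np.arctan2(x[1],x[0]); yaw=y0 if yaw is None else yaw
    g=R.from_euler('z',yaw)*R.from_euler('x',np.pi)
    print("t",round(s["clock"],2),"tcp",s["tcp_pos"].round(1),"yaw",round(y0,3),"F",s["contact_force"].round(1),"grip",round(s["grip_width"],3))
    print("row",d.round(1),np.degrees((r.inv()*g).as_rotvec()).round(2))
E
python3 -c "
from h import *
row((547.4,-98.5,160),0.39)"
```

```text
t 0.1 tcp [ 199.2 -512.1  204.8] yaw 0.371 F [-1.  -0.1  0.5] grip 0.995
row [ 474.4 -259.3   45.4] [-0.11 -0.01 -1.1 ]
```

```bash
R1='[474,-259,25,0,0,-1.1]'; python3 -m inch '[[[474,-259,30,0,0,-1.1],[474,-259,30,0,0,-1.1],[474,-259,30,0,0,-1.1],[474,-259,30,0,0,-1.1],[474,-259,30,0,0,-1.1],[474,-259,30,0,0,-1.1],[474,-259,30,0,0,-1.1],[474,-259,30,0,0,-1.1]]]' 0.5; python3 -c "
from h import *
row((547.4,-98.5,130),0.39)"
```

```text
clock: 0.9
tcp_pos: [457.3, -205.2, 183.1]
orientation: [-0.0, 0.981, 0.194, -0.0]
contact_force: [0.1, -1.3, -0.7]
grip_width: 0.502
t 0.9 tcp [ 457.3 -205.2  183.1] yaw 0.39 F [ 0.1 -1.3 -0.7] grip 0.502
row [124.  -64.5  53.1] [-0.01  0.02 -0.01]
```

```bash
python3 -m inch '[[[124,-64.5,53,0,0,0],[124,-64.5,53,0,0,0],[124,-64.5,53,0,0,0],[124,-64.5,53,0,0,0],[124,-64.5,53,0,0,0]]]'; python3 -c "
from h import *
row((547.4,-98.5,75),0.39)
a=vision.snapshot('top')[200:280,340:440]; b=vision.snapshot('side')[140:240,310:420]
f=lambda i:cv2.resize(i,(400,400*i.shape[0]//i.shape[1]),interpolation=cv2.INTER_CUBIC)
a,b=f(a),f(b);b=b[:320];cv2.imwrite('pics/d.png',np.hstack([a,b]))"
```

```text
clock: 1.4
tcp_pos: [546.2, -99.4, 129.1]
orientation: [-0.0, 0.981, 0.195, -0.002]
contact_force: [-0.3, -1.0, -0.2]
grip_width: 0.5
t 1.4 tcp [546.2 -99.4 129.1] yaw 0.392 F [-0.3 -1.  -0.2] grip 0.5
row [ 1.6 -0.3 54.1] [-0.08  0.17  0.14]
```

View pics/d.png

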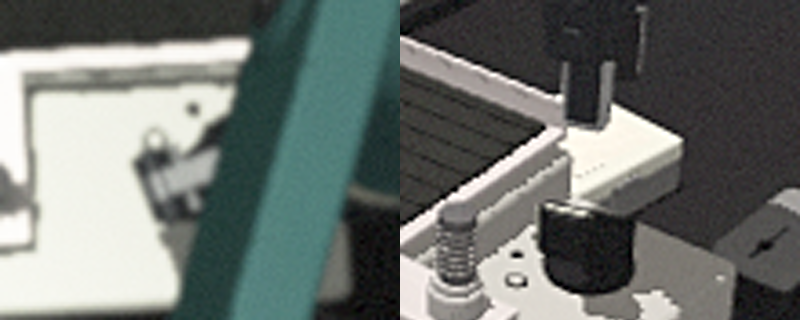

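The top view is blocked by the arm. In the side view the finger tips at (587,125) hang over the knob at (588,215), so I'm lowering.

```bash
python3 -m inch '[[[1,0,30,0,0,0],[1,0,54,0,0,0],[1,0,54,0,0,0],[1,0,54,0,0,0]]]'; python3 -m inch '[[[0,0,0,0,0,0],[0,0,0,0,0,0],[0,0,0,0,0,0],[0,0,0,0,0,0],[0,0,0,0,0,0]]]' 0 25;  python3 -c "
from h import *
row((547.4,-98.5,75),0.39)"
```

```text
clock: 1.9
tcp_pos: [547.4, -101.2, 77.5]
orientation: [0.0, 0.981, 0.193, 0.0]
contact_force: [0.8, 0.0, 0.4]
grip_width: 0.501
clock: 2.4
tcp_pos: [547.8, -100.0, 77.0]
orientation: [0.0, 0.981, 0.194, 0.0]
contact_force: [-0.4, -0.2, -0.5]
grip_width: -0.002
t 2.4 tcp [ 547.8 -100.    77. ] yaw 0.39 F [-0.4 -0.2 -0.5] grip -0.002
row [ 0.2 -1.5  2. ] [ 0.03 -0.02  0.01]
```

The grip closed on nothing, so I need a look.

```bash
python3 -c "
from h import *
a=vision.snapshot('top')[200:280,340:440]; b=vision.snapshot('side')[150:230,310:410]
f=lambda i:cv2.resize(i,(400,320),interpolation=cv2.INTER_CUBIC)
cv2.imwrite('pics/e.png',np.hstack([f(a),f(b)])); print(bot.get_state()['qpos'],proj('side',(547.8,-100,77)))"
```

```text
[-2.82185425e-01  1.62618763e-01  1.54662607e+00 -8.88247712e-05
  1.43231857e+00  8.98415477e-01] [360.97583932 206.0590435 ]
```

View pics/e.png

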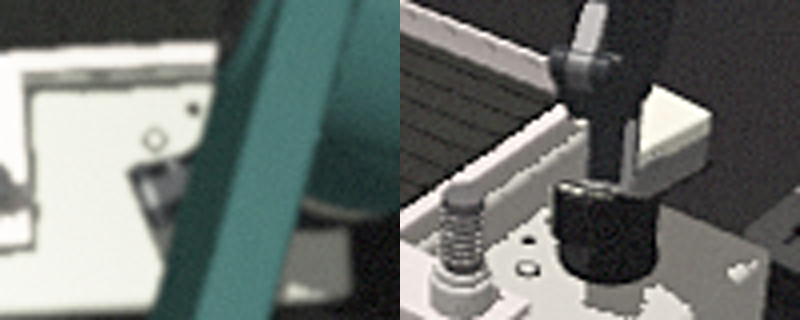

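```bash
python3 -c "
from h import *
np.set_printoptions(precision=1,suppress=True)
for k,p in dict(c2l=(230+475/4,180+64/4),c2r=(230+578/4,180+82/4),el=(310+155/4,150+186/4),er=(310+258/4,150+200/4),fing=(363,197.5)).items(): print(k,onz('side',p,95))
for z in (77,95,110): print(proj('side',(547.8,-100,z)))
im=vision.snapshot('side'); cv2.imwrite('pics/f.png',cv2.resize(im[120:240,290:450],(800,600),interpolation=cv2.INTER_CUBIC))
s=bot.get_state();print(s['grip_width'],s['contact_force'],s['ft_torque'])
"
```

```text
c2l [567.3 -88.2  95. ]
c2r [ 525.8 -108.6   95. ]
el [566.3 -87.   95. ]
er [ 526.7 -109.9   95. ]
fing [ 546.2 -102.    95. ]
[361.  206.1]
[361.6 197.6]
[362.1 190.4]
0.0018945893653250355 [ 0.1 -0.9 -0.3] [-0. -0. -0.]
```

View pics/f.png

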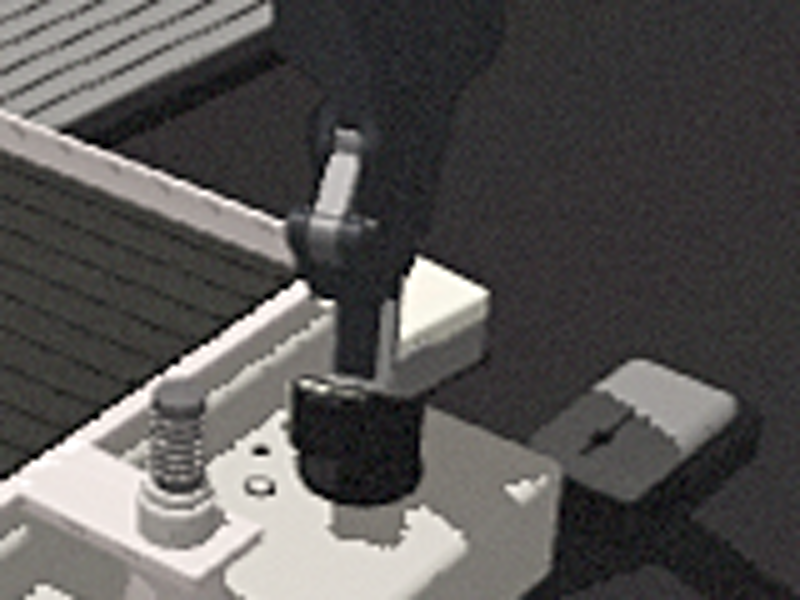

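```bash
python3 -c "
from h import *
a=cv2.imread('pics/side0.png'); b=vision.snapshot('side')
d=cv2.absdiff(a,b).max(2)[150:235,335:390]>35
for i in range(0,85,2): print(150+i,''.join('#' if v else '.' for v in d[i]))"
```

```text
150 ......................####.............................
152 .....................######............................
154 ...................########............................
156 ...................#######.............................
158 ...................#######.............................
160 .................########..............................
162 .................########..............................
164 ............#.############.###.........................
166 ............##################.........................
168 ............#######################....................
170 .............#########################.................
172 .............#########################.................
174 ...............######################..................
176 ...............#####################...................
178 .................###################...................
180 .....................###############...................
182 .....................##############....................
184 ......................#############....................
186 ................
[... 779 characters left out ...]
........................################
214 ..........................#..............##############
216 ........................................###############
218 ......................................#################
220 .................................#.####################
222 .....................###############.....##############
224 .....................###############........###########
226 .....................##############............######..
228 ............................#######.............##.....
230 .......................................................
232 .......................................................
234 .......................................................
```

```bash
python3 -m inch '[[[0,0,-50,0,0,0],[0,0,-60,0,0,0],[0,0,-60,0,0,0],[0,0,-60,0,0,0]]]'; python3 -c "
from h import *
s=bot.get_state();print(s['tcp_pos'],s['orientation'],s['grip_width'],proj('side',s['tcp_pos']))
a=cv2.imread('pics/side0.png'); b=vision.snapshot('side');cv2.imwrite('pics/g.png',cv2.resize(b[120:240,290:450],(800,600),interpolation=cv2.INTER_CUBIC))
d=cv2.absdiff(a,b).max(2)[150:235,335:390]>25
for i in range(0,55,2): print(150+i,''.join('#' if v else '.' for v in d[i]))"
```

```text
clock: 3.0
tcp_pos: [547.5, -99.9, 136.2]
orientation: [-0.0, 0.981, 0.194, -0.0]
contact_force: [0.5, -1.3, -0.5]
grip_width: -0.003
[547.5280796  -99.92166253 136.19788148] [-5.15290679e-06  9.81043217e-01  1.93789052e-01 -9.85782210e-05] -0.003054516174931046 [363.09074705 177.59643043]
150 .......................##.......#.####.................
152 .......................##.........####.................
154 .......................##........#####.................
156 ......................###........#####.................
158 ......................##.........####..................
160 ......................##.#.......####..................
162 ......................##.........####..................
164 ......................#####....#.###...................
166 ........................############...................
168 .......................................................
170 .......................................................
172 .......................................................
174 .......................................................
176 .........................
[... 170 characters left out ...]
........................................
184 .......................................................
186 .......................................................
188 .......................................................
190 .......................................................
192 .......................................................
194 .......................................................
196 ............................#..........................
198 ............................######.....................
200 ..................................###..................
202 ...............................###.....#####...........
204 .......................................##########......
```

View pics/g.png

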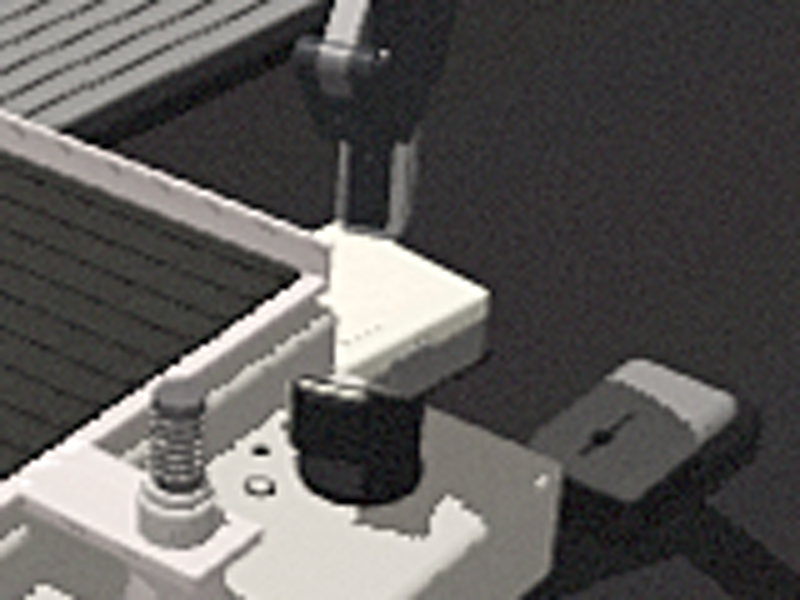

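In this view the shut fingertip appears at px (365,167), about 10 px above where the reported TCP projects (363,178). The real tip seems to be either about 18 mm higher than reported or farther back. I'll touch-probe the bar top with the fingers shut.

```bash
python3 -m inch '[[[0,0,45,0,0,0],[0,0,57,0,0,0],[0,0,57,0,0,0],[0,0,57,0,0,0]]]'; python3 -m inch '[[[0,0,2,0,0,0],[0,0,2,0,0,0]]]'; python3 -m inch '[[[0,0,2,0,0,0],[0,0,2,0,0,0]]]';python3 -m inch '[[[0,0,2,0,0,0],[0,0,2,0,0,0]]]'
```

```text
clock: 3.45
tcp_pos: [547.5, -99.9, 79.4]
orientation: [-0.0, 0.981, 0.194, -0.001]
contact_force: [-0.4, -0.3, 0.9]
grip_width: 0.003
clock: 3.65
tcp_pos: [548.6, -100.3, 79.0]
orientation: [0.001, 0.981, 0.194, 0.001]
contact_force: [0.1, -0.1, -0.3]
grip_width: -0.003
clock: 3.85
tcp_pos: [547.8, -100.0, 76.0]
orientation: [0.0, 0.981, 0.194, 0.0]
contact_force: [0.8, 0.1, 0.7]
grip_width: 0.001
clock: 4.05
tcp_pos: [547.5, -99.9, 73.4]
orientation: [-0.0, 0.981, 0.194, -0.0]
contact_force: [1.0, -0.1, 0.7]
grip_width: -0.003
```

```bash
for i in 1; do python3 -m inch '[[[0,0,1.5,0,0,0],[0,0,1.5,0,0,0]]]'; python3 -m inch '[[[0,0,1.5,0,0,0],[0,0,1.5,0,0,0]]]'; done; python3 -c "
from h import *
print(R.from_quat([.981,.194,0,0]).as_euler('xyz'))
a=cv2.imread('pics/side0.png'); b=vision.snapshot('side')
d=cv2.absdiff(a,b).max(2)[150:235,335:390]>15
for i in range(30,70,1): print(150+i,''.join('#' if v else '.' for v in d[i]))"
```

```text
clock: 4.25
tcp_pos: [547.5, -99.9, 71.8]
orientation: [-0.0, 0.981, 0.194, -0.0]
contact_force: [0.3, -0.5, -0.1]
grip_width: 0.0
clock: 4.45
tcp_pos: [547.5, -99.9, 70.4]
orientation: [-0.0, 0.981, 0.194, -0.0]
contact_force: [0.5, -0.6, -0.3]
grip_width: -0.001
[3.14159265 0.         0.39047655]
180 ...............#####################...................
181 ................####################...................
182 ................####################...................
183 ..................#..###############...................
184 ......................##############...................
185 .....................###############...................
186 .....................##############....................
187 ......................#############....................
188 .....................##############....................
189 .....................##############....................
190 ......................#############....................
191 ......................#############....................
192 ......................############.................#...
193 ................
[... 899 characters left out ...]
...............#....#...################
209 ..........................#..#..#..#.##################
210 .................#.........#.....#....#################
211 ....................#......##.........#################
212 ...........................#.#.#....#.#################
213 .......................#####...#......#################
214 .....................##########.#.#..##.###############
215 ......................#######.########..###############
216 .....................#.#.########.##....###############
217 .....................##########.###...#################
218 ..................##..####.####.#....##################
219 ....................................###################
```

```bash
python3 -m inch '[[[0,0,1.5,0,0,0],[0,0,1.5,0,0,0]]]'|grep -E 'tcp|force'; python3 -m inch '[[[0,0,1.5,0,0,0],[0,0,1.5,0,0,0]]]'|grep -E 'tcp|force';python3 -m inch '[[[0,0,1.5,0,0,0],[0,0,1.5,0,0,0]]]'|grep -E 'tcp|force'
```

```text
tcp_pos: [547.7, -100.0, 69.1]
contact_force: [0.3, 0.1, -0.3]
tcp_pos: [547.9, -100.0, 69.0]
contact_force: [-0.8, 0.5, 6.1]
tcp_pos: [548.0, -100.1, 69.0]
contact_force: [-4.1, 1.8, 10.8]
```

```bash
python3 -m inch '[[[0,0,-45,0,0,0],[0,0,-60,0,0,0],[0,0,-60,0,0,0]]]'; python3 -c "
from h import *
np.set_printoptions(precision=1,suppress=True)
print('tip',onz('side',(365,166),136),onz('side',(365,163),136))
s=bot.get_state();print(s['tcp_pos'],s['qpos'])
b=vision.snapshot('top');a=cv2.imread('pics/top0.png')
d=cv2.absdiff(a,b).max(2)>25
for i in range(190,300,3): print(i,''.join('#' if v else '.' for v in d[i,330:480:2]))"
```

```text
clock: 5.4
tcp_pos: [550.0, -100.6, 129.9]
orientation: [0.002, 0.981, 0.194, 0.003]
contact_force: [0.8, 0.2, -1.0]
grip_width: 0.001
tip [ 570.4 -133.   136. ] [ 577.1 -141.2  136. ]
[ 550.  -100.6  129.9] [-0.3  0.1  1.5 -0.   1.5  0.9]
190 ...........................................################################
193 ...........................................################################
196 ..........................................#################################
199 ..........................................##.##############################
202 .........................................##...#############################
205 .........................................#..######.########################
208 .....................................####..#######.########################
211 ....................................#######################################
214 ....................................#########################..###...######
217 ...................................########################################
220 ...................................#####################
[... 1399 characters left out ...]
............######################.....#...#############....
277 ...........................#####..###########.......#......#....#..........
280 ............................##.#.###########.........#.....................
283 ...........................###..############...............................
286 ..........................####..############.................#.............
289 ..........................#####.###########.................#..............
292 ..........................#.###############................................
295 .........................#####.###########....................###..........
298 .........................#.#.#############.....................#...........
```

The shut fingertip touched something at reported z = 69. The seen tip only fits the camera ray through reported x,y if the real tip is about 26 mm above the reported TCP, which means the contact was on the bar's top at 95 mm. So from here I take tip z = reported z + 26.

```bash
python3 -m inch '[[[0,0,0,0,0,0],[0,0,0,0,0,0],[0,0,0,0,0,0]]]' 0.5; python3 -c "
from h import *
row((547.4,-98.5,52),0.42)"
```

```text
clock: 5.75
tcp_pos: [546.7, -99.7, 124.2]
orientation: [-0.001, 0.981, 0.194, -0.001]
contact_force: [0.4, -0.3, -0.4]
grip_width: 0.493
t 5.75 tcp [546.7 -99.7 124.2] yaw 0.39 F [ 0.4 -0.3 -0.4] grip 0.493
row [ 1.3 -0.7 72.2] [-0.11  0.15 -1.72]
```

```bash
python3 -m inch '[[[0,0,40,0,0,0],[0,0,55,0,0,0],[0,0,64,0,0,-1],[0,0,72,0,0,-1],[0,0,72,0,0,-1]]]'; python3 -m inch '[[[0,0,0,0,0,0],[0,0,0,0,0,0],[0,0,0,0,0,0],[0,0,0,0,0,0],[0,0,0,0,0,0]]]' 0 30
```

```text
clock: 6.25
tcp_pos: [547.3, -99.9, 53.3]
orientation: [-0.0, 0.979, 0.202, -0.001]
contact_force: [-1.0, 0.5, -0.5]
grip_width: 0.501
clock: 6.75
tcp_pos: [547.7, -98.4, 55.7]
orientation: [-0.001, 0.979, 0.203, 0.001]
contact_force: [-3.1, 4.0, 3.2]
grip_width: 0.143
```

The knob is gripped, with a width of about 12 mm. Now turning it clockwise 37°.

```bash
python3 -m inch '[[[0,0,0,0,0,7],[0,0,0,0,0,14],[0,0,0,0,0,21],[0,0,0,0,0,28],[0,0,0,0,0,34],[0,0,0,0,0,37],[0,0,0,0,0,37],[0,0,0,0,0,37]]]';  python3 -c "
from h import *
s=bot.get_state();print(s['contact_force'],s['ft_torque'],s['grip_width']);row((547,-99,150),-.237)"
```

```text
clock: 7.55
tcp_pos: [547.8, -99.7, 55.6]
orientation: [-0.0, 0.993, -0.118, 0.0]
contact_force: [-1.7, 2.2, 7.7]
grip_width: 0.142
[-1.71865052  2.249486    7.70321749] [3.63359007e-01 5.50984021e-01 2.15464871e-04] 0.14195570320129003
t 7.55 tcp [547.8 -99.7  55.6] yaw -0.237 F [-1.7  2.2  7.7] grip 0.142
row [ -0.9  -0.5 -94.4] [-0.02 -0.04  0.01]
```

```bash
python3 -m inch '[[[0,0,0,0,0,0],[0,0,0,0,0,0],[0,0,-40,0,0,0],[0,0,-85,0,0,0],[0,0,-105,0,0,0],[0,0,-105,0,0,0]]]' 0.5;  python3 -c "
from h import *
row((534.8,10.6,160),.077)"
```

```text
clock: 8.15
tcp_pos: [550.4, -101.0, 164.0]
orientation: [0.001, 0.993, -0.119, 0.005]
contact_force: [0.8, -0.7, 0.0]
grip_width: 0.5
t 8.15 tcp [ 550.4 -101.   164. ] yaw -0.238 F [ 0.8 -0.7  0. ] grip 0.5
row [ -41.5 -104.8    3.5] [  0.14  -0.56 -18.06]
```

```bash
python3 -m inch '[[[-13,-34,0,0,0,-6],[-26,-68,0,0,0,-12],[-41,-104,0,0,0,-18],[-41,-104,0,0,0,-18],[-41,-104,0,0,0,-18]]]';  python3 -c "
from h import *
row((534.8,10.6,115),.077)
a=vision.snapshot('top')[195:295,290:440];b=vision.snapshot('side')[130:230,270:420]
f=lambda i:cv2.resize(i,(600,400),interpolation=cv2.INTER_CUBIC)
cv2.imwrite('pics/i.png',f(b)); cv2.imwrite('pics/j.png',f(a))"
```

```text
clock: 8.65
tcp_pos: [531.7, 11.2, 157.4]
orientation: [0.0, 0.999, 0.039, -0.001]
contact_force: [0.7, -0.8, 1.1]
grip_width: 0.497
t 8.65 tcp [531.7  11.2 157.4] yaw 0.077 F [ 0.7 -0.8  1.1] grip 0.497
row [ 3.2  0.8 42.4] [0.03 0.13 0.  ]
```

View pics/i.png

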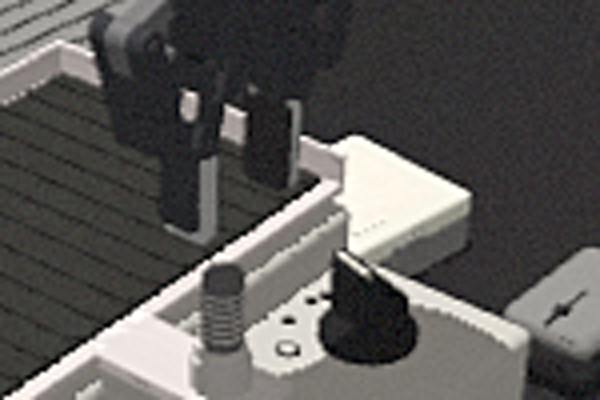

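The side view shows the fingers straddling the pin, with tips at (190,235) and (275,185) and the pin top at (222,270). The selector nose has moved and now stands past the one-dot mark.

```bash
python3 -c "
from h import *
np.set_printoptions(precision=1,suppress=True)
print(onz('side',(270+232/4,130+210/4),187),onz('side',(270+232/4,130+210/4),193), proj('side',(533,11,190)))"
python3 -m inch '[[[2.5,0.5,20,0,0,0],[2.5,0.5,40,0,0,0],[2.5,0.5,59,0,0,0],[2.5,0.5,59,0,0,0],[2.5,0.5,59,0,0,0]]]'; python3 -m inch '[[[0,0,0,0,0,0],[0,0,0,0,0,0],[0,0,0,0,0,0],[0,0,0,0,0,0],[0,0,0,0,0,0]]]' 0 40
python3 -c "
from h import *
row((535,11,150),.077)"
```

```text
[525.8  14.9 187. ] [519.4  22.1 193. ] [326.3 178.1]
clock: 9.25
tcp_pos: [534.8, 9.4, 99.8]
orientation: [0.0, 0.999, 0.037, -0.001]
contact_force: [0.1, 0.1, -0.3]
grip_width: 0.497
clock: 9.75
tcp_pos: [535.9, 10.1, 101.7]
orientation: [0.001, 0.999, 0.038, 0.002]
contact_force: [-0.3, -1.5, 5.6]
grip_width: 0.195
t 9.75 tcp [535.9  10.1 101.7] yaw 0.076 F [-0.3 -1.5  5.6] grip 0.195
row [ -0.7  -0.9 -48.3] [ 0.07 -0.18 -0.07]
```

Gripped at about 17 mm. I'm settling, recording the pose, then drawing the pin straight up.

```bash
python3 -m inch '[[[0,0,0,0,0,0],[0,0,0,0,0,0]]]'; python3 -m inch '[[[0,0,-15,0,0,0],[0,0,-35,0,0,0],[0,0,-60,0,0,0],[0,0,-60,0,0,0],[0,0,-60,0,0,0]]]'
python3 -c "
from h import *
# rel pin->notch -45 along shaker x
u=np.array([np.cos(.077),np.sin(.077)])
t=np.array([535.5,10])+[-16.8,124.1]-45*u
print(t);row((*t,160),.077)"
```

```text
clock: 9.95
tcp_pos: [536.0, 10.2, 101.7]
orientation: [0.0, 0.999, 0.038, 0.002]
contact_force: [0.5, -1.2, 5.0]
grip_width: 0.196
clock: 10.45
tcp_pos: [534.7, 10.7, 160.2]
orientation: [-0.0, 0.999, 0.038, 0.0]
contact_force: [-0.5, -0.7, -0.9]
grip_width: 0.196
[473.8333366  130.63842298]
t 10.45 tcp [534.7  10.7 160.2] yaw 0.076 F [-0.5 -0.7 -0.9] grip 0.196
row [ -51.6 -124.3    0.2] [-0.01 -0.   -0.06]
```

```bash
python3 -m inch '[[[-17,-41,0,0,0,0],[-34,-83,0,0,0,0],[-51.5,-124,0,0,0,0],[-51.5,-124,0,0,0,0],[-51.5,-124,15,0,0,0],[-51.5,-124,30,0,0,0],[-51.5,-124,30,0,0,0],[-51.5,-124,30,0,0,0]]]'
python3 -c "
from h import *
row((473.8,130.6,130),.077)
a=vision.snapshot('top');cv2.imwrite('pics/ktop.png',a);b=vision.snapshot('side');cv2.imwrite('pics/kside.png',b)
A=cv2.resize(a[215:315,225:325],(400,400),interpolation=cv2.INTER_CUBIC);B=cv2.resize(b[200:300,240:340],(400,400),interpolation=cv2.INTER_CUBIC)
cv2.imwrite('pics/k.png',np.hstack([A,B]))"
```

```text
clock: 11.25
tcp_pos: [473.4, 129.6, 128.9]
orientation: [0.0, 0.999, 0.038, -0.001]
contact_force: [0.3, 0.3, -0.2]
grip_width: 0.195
t 11.25 tcp [473.4 129.6 128.9] yaw 0.075 F [ 0.3  0.3 -0.2] grip 0.195
row [ 0.4 -0.9 -1.1] [ 0.03  0.17 -0.09]
```

View pics/k.png

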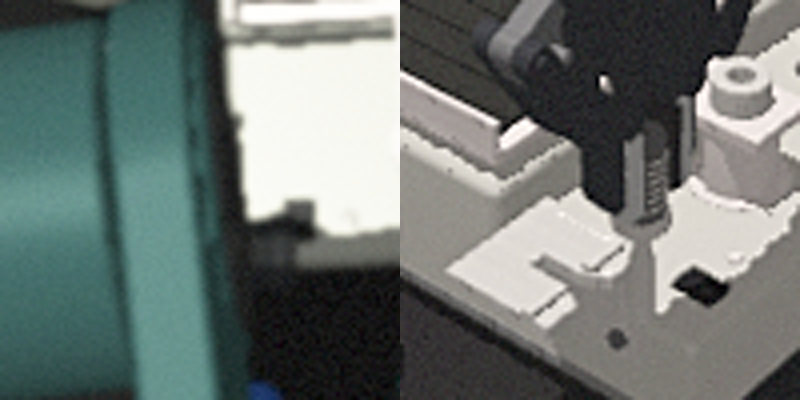

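```bash
python3 -c "
from h import *
np.set_printoptions(precision=1,suppress=True)
S=lambda x,y:(240+(x-400+.5)/4-.5,200+(y+.5)/4-.5)
u=np.array([np.cos(.077),np.sin(.077),0]);v=np.array([-u[1],u[0],0])
b=onz('side',S(742,73),115);print('bore',b)
for nm,p,z in (('slotend',(537,262),100),('lipmid',(581,283),103),('liptop R inner',(587,271),103),('lip R outer',(626,248),103),('lip L inner',(574,295),103),('lipL outer',(538,320),103),('collar',(641,222),146)):
  q=onz('side',S(*p),z);print(nm,q,'rel bore along x,y',(q-b)@u,(q-b)@v)
"
```

```text
bore [533.6  10.7 115. ]
slotend [520.7 136.2 100. ] rel bore along x,y -3.262969984943917 126.13823474224465
lipmid [498.  135.5 103. ] rel bore along x,y -25.93344525570343 127.12643900662044
liptop R inner [501.2 129.3 103. ] rel bore along x,y -23.197965679326238 120.73596345254643
lip R outer [500.2 110.2 103. ] rel bore along x,y -25.683586393667778 101.74039180251373
lip L inner [495.1 141.8 103. ] rel bore along x,y -28.355178279781782 133.6623923164219
lipL outer [494.6 160.  103. ] rel bore along x,y -27.43753302929815 151.86763893747454
collar [469.8 132.5 146. ] rel bore along x,y -54.24688571108736 126.3622186734539
```

In the side crop the pin hangs in front of the slot, with its collar at (641,222) and the slot's closed end at (537,262). Measured from the bore, the slot centre line lies about 126.3 mm along shaker y. The lip's inner edges agree, being 13 mm apart as given. Next I shift 2 mm left and lower.

```bash
python3 -m inch '[[[0,-2,10,0,0,0],[0,-2,22,0,0,0],[0,-2,36.5,0,0,0],[0,-2,36.5,0,0,0],[0,-2,36.5,0,0,0],[0,-2,36.5,0,0,0]]]'
python3 -c "
from h import *
row((473.8,130.6,92),.077)
b=vision.snapshot('side');cv2.imwrite('pics/l.png',cv2.resize(b[220:310,245:345],(800,720),interpolation=cv2.INTER_CUBIC)[:600])"
```

```text
clock: 11.95
tcp_pos: [474.3, 132.2, 93.9]
orientation: [0.0, 0.999, 0.038, 0.0]
contact_force: [-0.1, -0.1, -0.6]
grip_width: 0.202
t 11.95 tcp [474.3 132.2  93.9] yaw 0.076 F [-0.1 -0.1 -0.6] grip 0.202
row [-0.6  1.6  1.9] [ 0.   -0.04 -0.07]
```

View pics/l.png

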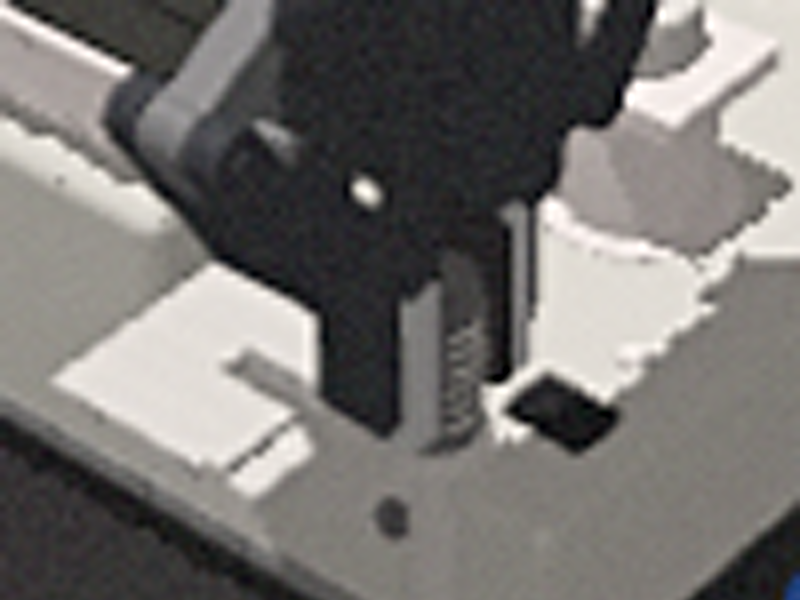

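```bash
python3 -c "
from h import *
np.set_printoptions(precision=1,suppress=True)
S=lambda x,y:(245+(x+.5)/8-.5,220+(y+.5)/8-.5)
u=np.array([np.cos(.077),np.sin(.077),0]);v=np.array([-u[1],u[0],0]);b=np.array([533.6,10.7,0])
for nm,p,z in (('slotendL',(225,365),100),('slotend R',(242,350),100),('slot left edge',(300,408),100),('lipL inner top',(300,425),103),('lipL outer',(228,472),103),('frontL',(312,440),100),('collar c',(440,440),107),('collar low',(440,452),107)):
  q=onz('side',S(*p),z);print(nm,q,(q-b)@u,(q-b)@v)
e=cv2.imread('pics/l.png');
q=proj('side',(474.3-1.5,132.2+.5,107));print('collar from FK in crop',(q-[245,220]+.5)*8-.5)
q=proj('side',b+(-53)*u+126.5*v+[0,0,107]);print('expected',(q-[245,220]+.5)*8-.5)
"
```

```text
slotendL [521.8 137.5 100. ] -1.9945926476577096 127.37508389208294
slotend R [522.7 132.4 100. ] -1.5233193639074392 122.20878477032268
slot left edge [503.2 136.3 100. ] -20.690897731048892 127.53067418516608
lipL inner top [497.2 141.8 103. ] -26.161457847447377 133.53427018701694
lipL outer [497.3 159.5 103. ] -24.73248808852073 151.1801998133043
frontL [495.3 140.8 100. ] -28.22221104239624 132.70410874730646
collar c [473.  130.3 107. ] -51.21058987452023 123.93491140988081
collar low [470.7 132.6 107. ] -53.290515791689245 126.38571436070862
collar from FK in crop [431.5 446.9]
expected [438.3 451.6]
```

```bash
python3 -m inch '[[[8,0.3,1,0,0,0],[16,0.3,1,0,0,0],[22,0.3,1,0,0,0],[28,0.3,1,0,0,0],[28,0.3,1,0,0,0],[28,0.3,1,0,0,0]]]'
python3 -m inch '[[[4,0,0,0,0,0],[8,0,0,0,0,0],[10,0,0,0,0,0],[10,0,0,0,0,0],[10,0,0,0,0,0]]]'
```

```text
clock: 12.6
tcp_pos: [502.0, 134.0, 92.5]
orientation: [0.0, 0.999, 0.038, -0.0]
contact_force: [-1.0, -0.8, -0.7]
grip_width: 0.198
clock: 13.1
tcp_pos: [512.1, 134.7, 92.7]
orientation: [0.0, 0.999, 0.038, 0.0]
contact_force: [0.9, -0.8, -0.4]
grip_width: 0.195
```

```bash
python3 -m inch '[[[2,0,0,0,0,0],[4,0,0,0,0,0],[5,0,0,0,0,0],[5,0,0,0,0,0]]]'
python3 -m inch '[[[1.5,0,0,0,0,0],[1.5,0,0,0,0,0]]]'
python3 -m inch '[[[1.5,0,0,0,0,0],[1.5,0,0,0,0,0]]]'
```

```text
clock: 13.5
tcp_pos: [517.1, 135.1, 92.6]
orientation: [0.0, 0.999, 0.038, 0.0]
contact_force: [1.2, 0.1, -0.7]
grip_width: 0.198
clock: 13.7
tcp_pos: [518.5, 135.2, 92.6]
orientation: [0.0, 0.999, 0.038, 0.0]
contact_force: [0.3, -0.9, 0.3]
grip_width: 0.19
clock: 13.9
tcp_pos: [520.0, 135.3, 92.6]
orientation: [0.0, 0.999, 0.038, 0.0]
contact_force: [0.1, -0.9, -0.5]
grip_width: 0.197
```

```bash
for i in 1 ; do python3 -m inch '[[[1,0,0,0,0,0],[1,0,0,0,0,0]]]'|grep -E 'tcp|force'; python3 -m inch '[[[1,0,0,0,0,0],[1,0,0,0,0,0]]]'|grep -E 'tcp|force';  python3 -m inch '[[[1,0,0,0,0,0],[1,0,0,0,0,0]]]'|grep -E 'tcp|force'; done
```

```text
tcp_pos: [520.8, 135.4, 92.6]
contact_force: [-0.7, -1.6, -0.7]
tcp_pos: [521.1, 135.4, 92.5]
contact_force: [-3.7, -2.2, 0.9]
tcp_pos: [521.4, 135.5, 92.5]
contact_force: [-5.7, -1.3, 2.6]
```

The neck has reached the slot's end: there is a −x force and x has stopped. Now I back off about 1.5 mm and let the collar down in steps.

```bash
python3 -m inch '[[[-2.2,0,0,0,0,0],[-2.2,0,0,0,0,0],[-2.2,0,2,0,0,0],[-2.2,0,4,0,0,0],[-2.2,0,4,0,0,0]]]'|grep -E 'tcp|force'; for i in 1; do python3 -m inch '[[[0,0,1,0,0,0],[0,0,1,0,0,0]]]'|grep -E 'tcp|force'; python3 -m inch '[[[0,0,1,0,0,0],[0,0,1,0,0,0]]]'|grep -E 'tcp|force'; python3 -m inch '[[[0,0,0.7,0,0,0],[0,0,0.7,0,0,0]]]'|grep -E 'tcp|force'; done
```

```text
tcp_pos: [520.8, 135.4, 88.3]
contact_force: [-1.1, -1.2, -0.1]
tcp_pos: [520.8, 135.4, 87.5]
contact_force: [-0.9, -1.6, 0.5]
tcp_pos: [520.8, 135.4, 86.8]
contact_force: [-1.3, -0.7, 0.8]
tcp_pos: [520.9, 135.4, 86.7]
contact_force: [-3.0, -1.7, 5.3]
```

Contact came at reported z 86.7, which puts the collar at 100.0 as it should be. Releasing and retreating upward.

```bash
python3 -m inch '[[[0,0,-0.7,0,0,0],[0,0,-0.7,0,0,0],[0,0,-0.7,0,0,0],[0,0,-0.7,0,0,0],[0,0,-0.7,0,0,0],[0,0,-0.7,0,0,0],[0,0,-0.7,0,0,0]]]' 0.5; python3 -m inch '[[[0,0,-20,0,0,0],[0,0,-45,0,0,0],[0,0,-90,0,0,0],[0,0,-120,0,0,0],[0,0,-120,0,0,0]]]'; python3 -c "
from h import *
row((300,-250,230))"
```

```text
clock: 16.3
tcp_pos: [520.7, 135.4, 86.6]
orientation: [0.0, 0.999, 0.038, 0.0]
contact_force: [-0.2, 0.3, -0.1]
grip_width: 0.496
clock: 16.8
tcp_pos: [523.6, 135.9, 213.1]
orientation: [-0.001, 0.999, 0.038, 0.006]
contact_force: [0.3, -0.6, 0.7]
grip_width: 0.5
t 16.8 tcp [523.6 135.9 213.1] yaw 0.076 F [ 0.3 -0.6  0.7] grip 0.5
row [-251.9  367.8  -20.2] [-0.05 -0.68  0.  ]
```

```bash
python3 -m inch '[[[-225,330,-15,0,0,0],[-225,330,-15,0,0,0],[-225,330,-15,0,0,0],[-225,330,-15,0,0,0],[-225,330,-15,0,0,0],[-225,330,-15,0,0,0],[-225,330,-15,0,0,0],[-225,330,-15,0,0,0]]]'; python3 -c "
from h import *
a=vision.snapshot('top');b=vision.snapshot('side');cv2.imwrite('pics/mtop.png',a);cv2.imwrite('pics/mside.png',b)
f=lambda i:cv2.resize(i,(400,400),interpolation=cv2.INTER_CUBIC)
A=f(a[220:290,370:440]);B=f(b[190:300,250:360]);cv2.imwrite('pics/m.png',np.hstack([A,B]))
a0=cv2.imread('pics/top0.png')
d=cv2.absdiff(a,a0).max(2)>40
for n,(x,y) in dict(mouse=(466,263),jar=(212,251),pot=(244,196),box=(458,190)).items(): print(n,d[y-32:y+32,x-32:x+32].sum())
"
```

```text
clock: 17.6
tcp_pos: [319.8, -211.8, 220.9]
orientation: [-0.0, 0.999, 0.038, -0.0]
contact_force: [0.9, -0.9, -0.6]
grip_width: 0.497
mouse 0
jar 0
pot 0
box 0
```

View pics/m.png

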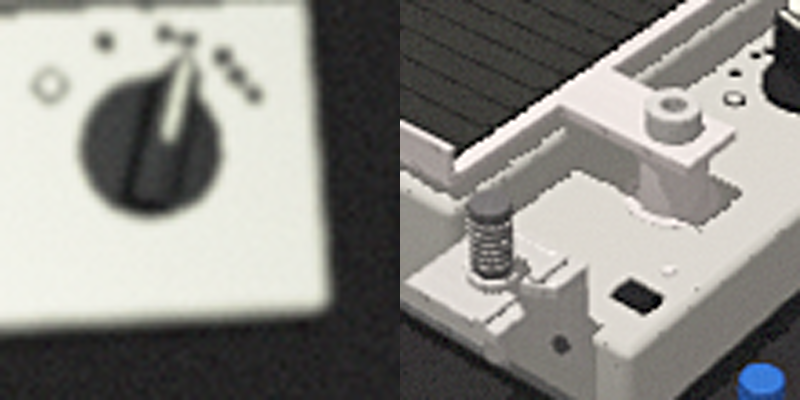

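The pin stands upright in the bracket behind the lip, with its collar at (493,275). The selector line runs from (170,140) to (188,50), towards the two dots at (163,33) and (190,40). I'll check its angle in numbers.

```bash
python3 -c "
from h import *
k=70/400
T=lambda x,y:(370+(x+.5)*k-.5,220+(y+.5)*k-.5)
p=onz('top',T(170,140),95)-onz('top',T(188,50),95);print('line yaw rel shaker',np.arctan2(-p[1],-p[0])-.077,'want -0.314')
d=(onz('top',T(163,33),62)+onz('top',T(190,40),62))/2;c=onz('top',T(150,150),69);print('dots dir',np.arctan2(*(d-c)[1::-1])-.077)
s=bot.get_state();print(s['contact_force'],s['joint_velocities'].round(3))
S=lambda x,y:(250+(x-400+.5)*110/400-.5,190+(y+.5)*110/400-.5)
print('pin top',onz('side',S(491,208),139))"
```

```text
line yaw rel shaker -0.26898299108104734 want -0.314
dots dir -0.326924141972417
[-0.55124928  0.78872559 -0.03589504] [0.118 0.003 0.006 0.083 0.015 0.075]
pin top [514.76356103 138.33597836 139.        ]
```

```bash
python3 -m inch '[[[0,0,0,0,0,0],[0,0,0,0,0,0],[0,0,0,0,0,0],[0,0,0,0,0,0],[0,0,0,0,0,0]]]'; python3 -c "
from station import bot
print(bot.close_job())"
```

```text
clock: 18.2
tcp_pos: [321.9, -209.7, 221.6]
orientation: [-0.0, 0.999, 0.039, -0.0]
contact_force: [-0.0, -0.7, 1.2]
grip_width: 0.497
the job is handed in; nothing more can be done
None
```

The lock pin is parked in the keeper bracket and the selector is turned from one dot to two dots. I handed the job in at about 18 s; the hand-in reports no verdict.

**Pin:** It was drawn straight up and slid into the slot until the neck touched the slot's end. I backed it off a little and let it down until the collar met the plate at about 100 mm, as specified. In the last picture it stands upright behind the lip with nothing touching it. Its top measured (515, 138) mm from the side camera alone, about 6 mm in x and 3 mm in y from the arm's reading at release, (521, 135). Earlier sightings by that camera were also offset. I trust the slot-end contact and the plate contact more than this measurement.

**Selector:** The white line measured 0.27 rad clockwise of the shaker's x. Two dots should be 0.31, so it is within 0.05 rad, and no turning moment was left before I let go.

**Surroundings:** The top picture shows no change around the mouse, jar, pot or slide box.

**What went wrong on the way:** The first grasp of the selector closed on nothing. The real fingertips turned out to be about 26 mm higher than the reported TCP. I found this by pressing the shut fingers lightly on the knob's top (about 11 N) and allowed for it in every move after that.

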